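# Level the deli display shelf

## Task

The small steel display shelf on the deli counter is out of level. Seat the yellow spirit level in the black-framed pocket on the shelf with its vial facing up and let go of it, then turn the red wing of the levelling foot until the bubble rests centred between the two black lines. Finally press gently down on top of the level and finish the job still pressing, with the bubble still centred; leave the salami, the jar and the wrench where they are.

Things in the scene. Friction and masses are not known exactly. Their poses are not given: they have to be found in the camera images.
- level: Yellow spirit level, a bar 28 mm wide (its x), 140 mm long (its y), 40 mm tall (its z), about 0.25 kg. Origin: centre of the underside. It starts lying on the counter with the vial (green window, 88 mm long, along y, in the top face) up, the +z side. Press on the middle of the flat top, 5 to 15 N is plenty (top and shelf are hard, not springy); either end may point either way in the pocket.
- bubble_centre (a point): Centre of the white bubble (18 mm long) in the level's vial, 37 mm above the level's underside. Its offset from the level's origin along the level's y axis says where the bubble is: 0 is centred between the two black lines (23 mm between their inner edges). It floats to the higher end, about 0.5 mm per milliradian of slope, at most 22 mm, and needs about 1.5 s to settle.
- pocket (a point): Centre of the pocket floor, on the shelf's top face, about 90 mm above the counter. The pocket is 33 mm (its x) by 145 mm (its y), framed by a black lip 6 mm high and 4 mm thick; the level stands 40 mm above its floor. The z axis is the shelf's normal. The +y axis points along the shelf to the levelling foot, 135 mm away. The shelf hinges about a line along x, 95 mm from this point on the -y side.
- foot_grip (a point): Point on the axis of the levelling foot's knob, 25 mm above the shelf's top face, inside the red wing. The wing is 44 mm long (this point's x), 14 mm thick (its y) and reaches from 9 to 37 mm above the shelf, on a black disc 48 mm across. The point turns with the knob.
- foot (a joint): Rotation of the levelling foot in rad, 0 to 6.28, growing clockwise seen from above; light friction (0.1 N m), stays where left. Clockwise raises the foot's end of the shelf: the shelf's slope changes by 10 mrad per rad (knob rises 2.3 mm per rad), so each rad clockwise moves the bubble of a seated level about 5 mm towards the foot's end. The foot's end always starts too low by 16 to 38 mrad, so it needs 1.6 to 3.8 rad clockwise, differing each time.
- rack: The display riser: steel base plate 180 mm (x) by 310 mm (y) fixed on the counter, carrying the hinged steel shelf of the same outline, top about 90 mm above the counter. Origin: centre of the base's underside; +y is the end with the levelling foot.
- salami: Bystander: dark red salami, 220 mm long (its y), 54 mm thick, lying to the right of the level. Origin: centre of the underside.
- jar: Bystander: green glass jar with brass lid, 64 mm diameter, 100 mm tall. Origin: centre of the underside.
- wrench: Bystander: steel wrench 160 mm long, lying on the counter beyond the foot's end of the shelf. Origin: centre of the underside.

How it is judged:
On the way, in this order (a step that is already met when the one before it is completed fails the run):
1. the level is seated in the pocket, vial up, let go, and its bubble has floated to the high end (horizontal distance between level and pocket below 0.006 m and z of level in the frame of pocket between -0.003 and 0.003 m and angle between the y axis of level and the y axis of pocket, either way round below 0.08 rad and angle between level's own z axis and vertical below 0.15 rad and angle between the z axis of level and the z axis of pocket, either way round below 0.012 rad and contact force between the fingers and level below 0.1 N and not (y of bubble_centre in the frame of level between -0.005 and 0.005 m)), for 0.3 s.
2. the foot has been turned until the bubble rests centred, the level still in its pocket (horizontal distance between level and pocket below 0.006 m and z of level in the frame of pocket between -0.003 and 0.003 m and angle between the y axis of level and the y axis of pocket, either way round below 0.08 rad and angle between level's own z axis and vertical below 0.15 rad and angle between the z axis of level and the z axis of pocket, either way round below 0.012 rad and y of bubble_centre in the frame of level between -0.003 and 0.003 m), for 0.6 s.
At the end, for the whole second after the job is handed in: Level vial up in the pocket (6 mm of centre, 3 mm of its floor, 0.08 rad; flat on it, 0.012 rad), bubble within 3 mm of centre, fingers still pushing on the level with over 2.5 N so that it bears on the shelf with over 4.5 N; salami, jar and wrench within 25 mm of their starts (all of step 2 and contact force between the fingers and level above 2.5 N and contact force between level and rack above 4.5 N and distance of each of salami, jar, wrench from where it was at the start of the episode below 0.025 m); the arm keeps its last pose, push and grip.
It fails at once if pressed or dropped hard: more than 40 N between level and shelf (contact force between level and rack above 40 N).
It fails at once if the salami was disturbed (distance of salami from where it was at the start of the episode above 0.025 m).
It fails at once if the jar was disturbed (distance of jar from where it was at the start of the episode above 0.025 m).
It fails at once if the wrench was disturbed (distance of wrench from where it was at the start of the episode above 0.025 m).
It also fails if it takes over 72 s, if anything falls off the work surface, if the arm or the gripper's body presses on something with over 40 N, if the wrist force passes 120 N, or if a joint passes its speed limit or range.

## Robot

A 7-joint arm with a two-finger parallel gripper is mounted at the origin on the work surface. World frame = base frame: x ahead of the robot, y to its left, z up, the work surface at z = 0. Lengths are in m, angles in rad, forces in N, time in s.
With the tool pointing down it reaches from about 0.4 to 0.85 m from the base axis. Payload 4.5 kg.
Tool frame: the origin (TCP) lies between the finger pads; the fingertips stand 19 mm ahead of it and the grasp point (between the pads) is the TCP (r.tips_ahead is the distance from the TCP to the fingertips, in m); z points along the fingers, y is the line along which they close (so a half turn about z gives the same grasp; the last joint's range is limited). The gripper opens to 88 mm and grips with 3 to 60 N. Pads are 18 mm wide; open, the fingers measure 123 mm over their backs; the gripper's body (75 mm by 187 mm) begins 45 mm behind the grasp point.
Start: joints at [-1.117, 0.689, -0.195, 1.565, 0.157, 0.902, -0.215], TCP at [0.255, 0.571, 0.222] pointing down, gripper open.
Joint ranges: [-3.01, 3.01], [-0.46, 2.08], [-1.47, 1.51], [0.13, 2.56], [-1, 4.14], [0.04, 2.09], [-2.66, 2.66]. Speed limits (rad/s): [2.57, 2.57, 3.14, 3.14, 3.14, 3.14, 3.14].

## Interface

Orientations are given as a unit quaternion [x, y, z, w].
In Python, from plant import r, cams, models gives the robot as it stands. The module is installed in compiled form; this text tells all that it offers.
- The arm moves only by the tool jog_arm, never from a script. Its arguments are lists of equal length, an entry for each row: "turn": the turn, a rotation vector about the tool's x, y, z in rad, a list of three; "translation": the shift along the tool's x, y, z in m, a list of three; "grip": the closure, from 0 (fully open) to 1 (shut). In form: {"turn": [[ax, ay, az], ...], "translation": [[tx, ty, tz], ...], "grip": [grip, ...]}. A call has 1 to 20 rows; each row is the pose to reach, as a shift and turn from the pose commanded when the call began, along the tool's axes at that moment; what a row does not reach only later rows make up. A row lasts 1/8 s, in which the tool goes at most 62.5 mm and 10.7 degrees, less where a joint would pass 70% of its speed; a pose out of reach is approached as far as the arm can. A call with a gripper value outside its range is refused whole. The fingers move at their own pace and stop on an object; "force" is the grip in N (left out, the last holds). Time passes only in rows, so rows that repeat a pose let the fingers close. It gives the time, the measured TCP pose, the force, the opening and the grip force at its end, in the units of the state.
- r.get_state(): the state, without advancing time (a new reading comes with each control period).
- cams.snapshot(name): name is "scene" or "top"; returns the picture (420x560x3 uint8, red, green, blue); there is no depth.
- cams.camera_params(name): a dict with "fx", "fy", "cx", "cy" (pixels), "k1" (the pictures are not rectified: a ray, as slopes to the right and down, at radius r is drawn at 1 + k1 r^2 times it, then the intrinsics apply), "eye" and "orientation" of the camera in the world. Camera axes: x right, y up, looking along -z (the intrinsics and any distortion apply to the point x, -y, -z); pixel columns grow to the right and rows downward; lengths in m; the calibration is good to about 2 mm. A picture is of the moment at which its call begins. camera_params takes no time and is no camera call.
- r.finish_job(): hands the job in; it is judged then, once.
Trained networks look in the newest picture that a camera, given by its name, has taken for a name from the list of things; names that differ only in an ending like _2 or _b are one class to them, and where a whole thing is asked for, a point or a joint stands for the part that bears it (a point fixed in the world has none). Each returns a list of dicts, best first, with "p" (0 to 1); they miss things now and then, are a little off and sometimes report something else, mostly with a low value. They report only what shows in the picture. A call takes as long as a camera call.
- models.find_in(camera, name): "position" ([x, y, z] in m, in world coordinates, good to about 4 mm: the middle of the surface that is visible of it).
- models.masks_of(camera, name): "pixels" (420x560 bool, what is visible of it).
- models.place_of(camera, name): "position" ([x, y, z] in m, in world coordinates, good to about 4 mm: a listed point, or the origin of a listed thing).
The state is a dict: "clock": time; "q": joint angles; "qd": joint speeds; "joint_torque": joint torques, N m; "tool_pos": TCP position; "eef_rot": TCP orientation; "contact_force": force on the tool from outside, world axes, zero at the start; "moment": the same for the moment, N m; "opening": opening from 0.0 (shut) to 1.0 (fully open); "finger_force": force on a finger pad.
Only numpy, scipy, OpenCV 4.12 (cv2) and the standard library are available. Lean on these libraries where they do the work, as an engineer would, in place of code of your own. Each camera call takes 0.05 s, during which the arm holds its last target. There are 200 camera calls.

## Working session

There is one attempt and no reset: what is moved stays moved. The work goes in short steps, Python scripts to look and compute and a tool call to move; the robot and the scene stay as the last step left them, time stands still between calls to the robot, and variables do not carry over. Pictures are saved under pics/ and viewed, at most 10 in all, crops included, and the job is handed in when it is done.

Besides the shell and the picture viewer there is one more tool, called after "Request:" as name(argument=value, ...) on one line, values as JSON. jog_arm: Moves the arm, as the interface text tells. Its arguments: {"type":"object","properties":{"turn":{"type":"array"},"translation":{"type":"array"},"grip":{"type":"array"},"force":{"type":"number"}},"required":["turn","translation","grip"]}

```bash
mkdir -p pics; ls; python3 - <<'E'
from plant import r,cams,models
import cv2,numpy as np
s=r.get_state();print({k:np.round(v,3).tolist() for k,v in s.items()})
a=cams.snapshot("scene");b=cams.snapshot("top")
for n,i in(("scene",a),("top",b)): cv2.imwrite(f"pics/{n}0.png",i[:,:,::-1]);print(n,cams.camera_params(n))
for n in["level","bubble_centre","pocket","foot_grip","rack","salami","jar","wrench"]:
  for c in("scene","top"):
    print(n,c,[(np.round(d["position"],3).tolist(),round(d["p"],2)) for d in models.place_of(c,n)[:2]])
E
```

```text
pics
{'clock': 0.0, 'q': [-1.117, 0.69, -0.195, 1.566, 0.157, 0.903, -0.215], 'qd': [-0.0, -0.002, 0.0, -0.001, -0.0, -0.002, 0.001], 'joint_torque': [0.0, -52.757, -1.267, -15.343, -0.053, 0.007, 0.0], 'tool_pos': [0.255, 0.57, 0.222], 'eef_rot': [0.208, 0.978, -0.001, -0.0], 'contact_force': [0.787, -0.473, -0.972], 'moment': [0.026, 0.009, -0.02], 'finger_force': 0.0, 'opening': 1.0}
scene {'fx': 416.7098269419248, 'fy': 416.7098269419248, 'cx': 282.8579159644524, 'cy': 215.46391499231476, 'k1': -0.013801072181231739, 'eye': array([ 0.96709492, -0.44977279,  1.01877091]), 'orientation': array([0.25050909, 0.09667768, 0.33611226, 0.90273317])}
top {'fx': 386.95368486087966, 'fy': 386.95368486087966, 'cx': 284.06382409014714, 'cy': 208.06096095908825, 'k1': 0.0013901032323409516, 'eye': array([ 0.4090808 , -0.04181718,  1.28356951]), 'orientation': array([ 0.04553706, -0.04920068, -0.69902387,  0.71194894])}
level scene [([0.509, -0.267, -0.002], 0.73)]
level top [([0.513, -0.265, -0.001], 0.66)]
bubble_centre scene [([0.505, -0.266, 0.035], 0.59)]
bubble_centre top [([0.509, -0.268, 0.039], 0.48)]
pocket scene [([0.556, 0.038, 0.092], 0.93)]
pocket top [([0.56, 0.039, 0.087], 0.62)]
foot_grip scene [([0.539, 0.166, 0.109], 0.54)]
foot_grip top [([0.539, 0.171, 0.113], 0.6)]
rack scene [([0.553, 0.069, -0.002], 0.63)]
rack top [([0.55, 0.073, 0.001], 0.7)]
salami scene [([0.512, -0.459, 0.002], 0.78)]
salami top [([0.511, -0.456, -0.002], 0.6)]
jar scene [([0.703, -0.213, -0.002], 0.93), ([0.557, 0.039, 0.089], 0.7)]
jar top [([0.706, -0.213, 0.001], 0.92)]
wrench scene [([0.483, 0.388, 0.002], 0.58)]
wrench top [([0.479, 0.393, 0.002], 0.51), ([0.539, 0.167, 0.111], 0.36)]
```

View pics/top0.png

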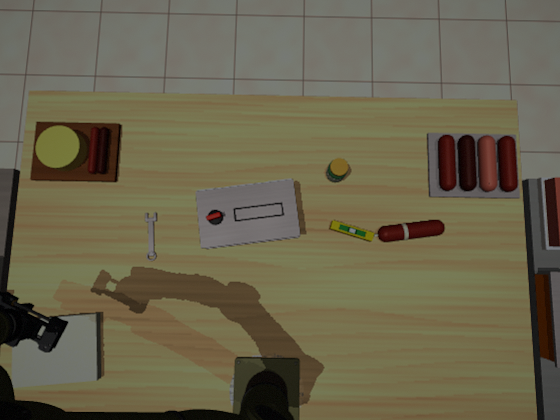

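View pics/scene0.png

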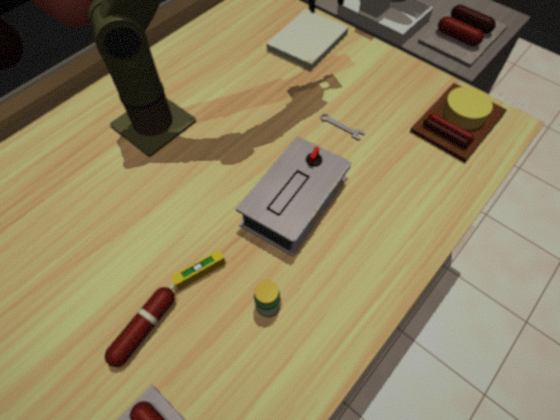

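Top view: level at about (352,231), pocket at (259,212), wing at (215,217), wrench at (151,236) and jar at (338,169). The salami's near end, at (380,233), is close to the level's end. Next I'll measure the orientations.

```bash
cat > h.py <<'E'
import numpy as np,cv2
from scipy.spatial.transform import Rotation as R
from plant import r,cams,models
def proj(cam,P):
    c=cams.camera_params(cam);p=R.from_quat(c["orientation"]).inv().apply(np.atleast_2d(P)-c["eye"])
    s=np.c_[p[:,0],-p[:,1]]/-p[:,2:];s=s*(1+c["k1"]*(s**2).sum(1,keepdims=True))
    return s*[c["fx"],c["fy"]]+[c["cx"],c["cy"]]
def back(cam,uv,z):
    c=cams.camera_params(cam);d=(np.atleast_2d(uv)-[c["cx"],c["cy"]])/[c["fx"],c["fy"]];s=d.copy()
    for _ in range(5): s=d/(1+c["k1"]*(s**2).sum(1,keepdims=True))
    v=R.from_quat(c["orientation"]).apply(np.c_[s[:,0],-s[:,1],-np.ones(len(s))])
    return c["eye"]+v*((z-c["eye"][2])/v[:,2])[:,None]
def rect(cam,m,z):
    uv=np.argwhere(m)[:,::-1].astype(float);P=back(cam,uv,z)[:,:2]
    (c,(w,h),a)=cv2.minAreaRect((P*1000).astype(np.float32));e=np.linalg.eigh(np.cov(P.T))[1][:,1]
    return np.round(c,1),np.round((w,h),1),"rect ang",round(a,1),"mean",np.round(P.mean(0)*1000,1),"pca deg",round(np.degrees(np.arctan2(e[1],e[0]))%180,1),len(uv)
def near(cam,img_shape,P,rad):
    u=proj(cam,P)[0];yy,xx=np.mgrid[:img_shape[0],:img_shape[1]];return np.hypot(xx-u[0],yy-u[1])<rad
def hsv(i): return cv2.cvtColor(i,cv2.COLOR_RGB2HSV).astype(int)
E
python3 - <<'E'
from h import *
for cam in("top","scene"):
    i=cams.snapshot(cam);H=hsv(i);h,s,v=H[...,0],H[...,1],H[...,2]
    m=models.masks_of(cam,"level");print(cam,"level mask",rect(cam,m[0]["pixels"],.035))
    n=near(cam,i.shape,[.557,.038,.09],38 if cam=="top" else 45)
    dark=n&(v<60)
    k,l,st,ct=cv2.connectedComponentsWithStats(dark.astype(np.uint8))
    for q in range(1,k):
        if st[q,4]>25: print("pocket?",rect(cam,l==q,.092))
    n=near(cam,i.shape,[.539,.168,.11],22)
    red=n&((h<8)|(h>170))&(s>150)&(v>90); print("wing",rect(cam,red,.12))
E
```

```text
top level mask (array([ 507. , -266.9]), array([143.6,  35. ]), 'rect ang', 74.8, 'mean', array([ 506.8, -265. ]), 'pca deg', np.float64(73.8), 451)
pocket? (array([549.3,  61.8]), array([37.4, 93.2]), 'rect ang', 1.1, 'mean', array([543.4,  78.3]), 'pca deg', np.float64(80.5), 52)
pocket? (array([542.3, 145.7]), array([31.4, 14.4]), 'rect ang', 8.0, 'mean', array([541.8, 147.4]), 'pca deg', np.float64(178.3), 29)
wing (array([538.3, 168. ]), array([12.6, 39.7]), 'rect ang', 19.8, 'mean', array([538.7, 167.9]), 'pca deg', np.float64(110.5), 56)
scene level mask (array([ 513.9, -267.7]), array([140.9,  49. ]), 'rect ang', 75.0, 'mean', array([ 513.7, -269. ]), 'pca deg', np.float64(75.0), 937)
pocket? (array([542.8, 160. ]), array([41.5, 35.9]), 'rect ang', 24.7, 'mean', array([543.2, 159.8]), 'pca deg', np.float64(23.0), 100)
pocket? (array([664.9,  24.1]), array([ 6.2, 55.7]), 'rect ang', 7.6, 'mean', array([664.9,  25.3]), 'pca deg', np.float64(98.4), 28)
pocket? (array([590.6, -87.6]), array([76.7,  7.6]), 'rect ang', 9.1, 'mean', array([591.8, -86.9]), 'pca deg', np.float64(8.3), 60)
wing (array([540.4, 168.7]), array([15.3, 41.7]), 'rect ang', 11.9, 'mean', array([540. , 166.8]), 'pca deg', np.float64(106.7), 58)
```

```bash
cat >> h.py <<'E'
def go(P,yaw_deg):
    "tool-frame shift and turn from measured pose to TCP at P, tool down, tool y at yaw"
    s=r.get_state();Q=R.from_quat(s["eef_rot"]);a=np.radians(yaw_deg)
    y=np.array([np.cos(a),np.sin(a),0]);z=np.array([0,0,-1.]);T=R.from_matrix(np.c_[np.cross(y,z),y,z])
    print("t",np.round(s["clock"],2),"pos",np.round(s["tool_pos"],4),"shift",np.round(Q.inv().apply(np.array(P)-s["tool_pos"]),4),"turn",np.round((Q.inv()*T).as_rotvec(),4),"q7",round(s["q"][6],2),"F",np.round(s["contact_force"],1),"open",round(s["opening"],3))
E
python3 - <<'E'
from h import *
from scipy.optimize import minimize
go([.510,-.267,.20],-15.5)
# pocket outline fit: darkness along the mid-lip rectangle 37x149, both cameras
G={c:cv2.GaussianBlur(cv2.cvtColor(cams.snapshot(c),cv2.COLOR_RGB2GRAY),(0,0),1.0).astype(np.float32) for c in("top","scene")}
w,l=.0185,.0745;t=np.linspace(-1,1,60)
O=np.r_[np.c_[w*0*t+w,l*t],np.c_[0*t-w,l*t],np.c_[w*t,0*t+l],np.c_[w*t,0*t-l]]
def f(p,cams_):
    a=np.radians(p[2]);y=np.array([np.cos(a),np.sin(a)]);x=np.array([y[1],-y[0]])
    P=p[:2]/1000+O[:,:1]*x+O[:,1:]*y;P=np.c_[P,.0925-.027*O[:,1]]
    t=0
    for c in cams_:
        u=proj(c,P).astype(np.float32);t+=cv2.remap(G[c],u[:,0].reshape(-1,1),u[:,1].reshape(-1,1),cv2.INTER_CUBIC).mean()
    return t
for cs in(["top"],["scene"],["top","scene"]):
    b=min((minimize(f,[x,y,98.3],args=(cs,),method="Nelder-Mead",options=dict(initial_simplex=[[x,y,98.3],[x+3,y,98.3],[x,y+3,98.3],[x,y,100]])) for x in(553,558,563) for y in(34,39,44)),key=lambda o:o.fun)
    print(cs,np.round(b.x,1),round(b.fun,1))
E
```

```text
t 1.1 pos [0.2547 0.5708 0.2224] shift [-0.5746 -0.661   0.0223] turn [ 0.0000e+00 -1.0000e-04  1.4216e+00] q7 -0.22 F [-0.2  0.1  0.3] open 0.998
['top'] [557.7  33.6  98. ] 66.9
['scene'] [557.6  34.9  98.1] 80.4Traceback (most recent call last):
  File "<stdin>", line 16, in <module>
  File "<stdin>", line 16, in <genexpr>
    res = _minimize_neldermead(fun, x0, args, callback, bounds=bounds,
                               **options)
    fsim[j] = func(sim[j])
              ~~~~^^^^^^^^
    fx = function(np.copy(x), *(wrapper_args + args))
  File "<stdin>", line 13, in f
  File "h.py", line 5, in proj
    c=cams.camera_params(cam);p=R.from_quat(c["orientation"]).inv().apply(np.atleast_2d(P)-c["eye"])
ValueError: time passes only in moves, steps and waits
```

Request:
jog_arm(turn=[[0, 0, 1.42], [0, 0, 1.42], [0, 0, 1.42], [0, 0, 1.42], [0, 0, 1.42], [0, 0, 1.42], [0, 0, 1.42], [0, 0, 1.42], [0, 0, 1.42], [0, 0, 1.42], [0, 0, 1.42], [0, 0, 1.42], [0, 0, 1.42], [0, 0, 1.42], [0, 0, 1.42], [0, 0, 1.42], [0, 0, 1.42], [0, 0, 1.42], [0, 0, 1.42], [0, 0, 1.42]], translation=[[-0.575, -0.661, 0.022], [-0.575, -0.661, 0.022], [-0.575, -0.661, 0.022], [-0.575, -0.661, 0.022], [-0.575, -0.661, 0.022], [-0.575, -0.661, 0.022], [-0.575, -0.661, 0.022], [-0.575, -0.661, 0.022], [-0.575, -0.661, 0.022], [-0.575, -0.661, 0.022], [-0.575, -0.661, 0.022], [-0.575, -0.661, 0.022], [-0.575, -0.661, 0.022], [-0.575, -0.661, 0.022], [-0.575, -0.661, 0.022], [-0.575, -0.661, 0.022], [-0.575, -0.661, 0.022], [-0.575, -0.661, 0.022], [-0.575, -0.661, 0.022], [-0.575, -0.661, 0.022]], grip=[0, 0, 0, 0, 0, 0, 0, 0, 0, 0, 0, 0, 0, 0, 0, 0, 0, 0, 0, 0], force=25)

```text
clock: 3.7
tool_pos: [0.5105, -0.2669, 0.2004]
eef_rot: [0.795, 0.606, 0.0, -0.0]
contact_force: [0.6, 0.2, 0.2]
opening: 1.001
finger_force: 0.0
```

```bash
sed -i 's/^def proj/import functools\n@functools.lru_cache\ndef cp(c): return cams.camera_params(c)\ndef proj/; s/c=cams.camera_params(cam)/c=cp(cam)/' h.py; python3 - <<'E'
from h import *
go([.510,-.267,.026],-15.5)
# level ends along its length from scene view (arm may hide top view)
for c in("scene","top"):
    i=cams.snapshot(c);cv2.imwrite(f"pics/{c}1.png",i[:,:,::-1])
    print(c,[(np.round(d["position"],4),round(d["p"],2)) for d in models.place_of(c,"level")[:1]])
i=cv2.imread("pics/scene1.png");u=proj("scene",[.51,-.267,.05])[0].astype(int);print(u)
y,x=max(u[1]-90,0),max(u[0]-110,0)
cv2.imwrite("pics/crop1.png",cv2.resize(i[y:y+180,x:x+240],None,fx=3,fy=3,interpolation=cv2.INTER_CUBIC))
E
```

```text
t 3.7 pos [ 0.5105 -0.2669  0.2004] shift [-0.0003 -0.0004  0.1744] turn [ 0.0001 -0.0001  0.0021] q7 0.19 F [0.6 0.2 0.2] open 1.001
scene [(array([ 0.5092, -0.2646, -0.0036]), 0.64)]
top [(array([ 5.089e-01, -2.622e-01,  3.000e-04]), 0.63)]
[196 265]
```

View pics/crop1.png

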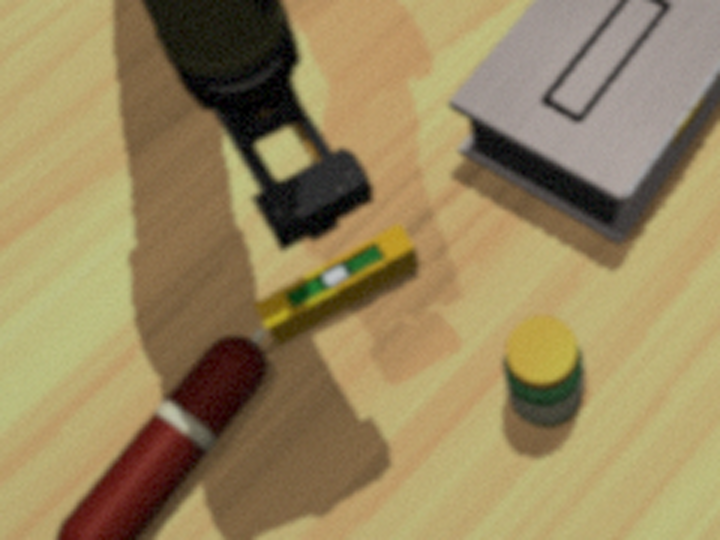

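The level lies between the fingers' paths and its length runs across the closing direction. The salami tip, at about (250,350) in the crop, clears the gripper. I'll descend and grip.

Request:
jog_arm(turn=[[0, 0, 0], [0, 0, 0], [0, 0, 0], [0, 0, 0], [0, 0, 0], [0, 0, 0], [0, 0, 0], [0, 0, 0], [0, 0, 0], [0, 0, 0], [0, 0, 0], [0, 0, 0], [0, 0, 0], [0, 0, 0], [0, 0, 0]], translation=[[0, 0, 0.05], [0, 0, 0.1], [0, 0, 0.14], [0, 0, 0.16], [0, 0, 0.17], [0, 0, 0.17], [0, 0, 0.17], [0, 0, 0.17], [0, 0, 0.17], [0, 0, 0.17], [0, 0, 0.17], [0, 0, 0.17], [0, 0, 0.17], [0, 0, 0.17], [0, 0, 0.17]], grip=[0, 0, 0, 0, 0, 0, 1, 1, 1, 1, 1, 1, 1, 1, 1], force=25)

```text
clock: 5.78
tool_pos: [0.5104, -0.2672, 0.0303]
eef_rot: [0.796, 0.606, 0.0, -0.0]
contact_force: [-0.2, -0.1, 0.3]
opening: 0.011
finger_force: 0.0
```

Request:
jog_arm(turn=[[0, 0, 0], [0, 0, 0], [0, 0, 0], [0, 0, 0], [0, 0, 0], [0, 0, 0], [0, 0, 0], [0, 0, 0]], translation=[[0, 0, -0.02], [0, 0, -0.06], [0, 0, -0.11], [0, 0, -0.15], [0, 0, -0.17], [0, 0, -0.17], [0, 0, -0.17], [0, 0, -0.17]], grip=[1, 1, 1, 1, 1, 1, 1, 1])

```text
clock: 6.78
tool_pos: [0.5096, -0.2668, 0.1989]
eef_rot: [0.796, 0.606, -0.001, -0.001]
contact_force: [0.3, 0.4, -0.2]
opening: 0.005
finger_force: 0.0
```

```bash
python3 - <<'E'
from h import *
go([.5577,.0345,.18],8.1)
E
```

```text
t 6.78 pos [ 0.5096 -0.2668  0.1989] shift [ 0.3032 -0.0337  0.0192] turn [-0.0025 -0.001  -0.4103] q7 0.19 F [ 0.3  0.4 -0.2] open 0.005
```

The fingers shut on nothing, so I'll look.

```bash
python3 - <<'E'
from h import *
ims=[]
for c in("scene","top"):
    i=cams.snapshot(c)
    print(c,[(n,np.round(d["position"],4),round(d["p"],2)) for n in("level","salami") for d in models.place_of(c,n)[:1]],[rect(c,m["pixels"],.035) for m in models.masks_of(c,"level")[:1]])
    u=proj(c,[.51,-.267,.03])[0].astype(int);print(u, proj(c,[[.5096,-.2668,.199],[.5096,-.2668,.18]]))
    ims.append(cv2.resize(i[u[1]-65:u[1]+65,u[0]-65:u[0]+65],(400,400),interpolation=cv2.INTER_CUBIC))
cv2.imwrite("pics/c2.png",np.hstack(ims)[:,:,::-1])
print(R.from_quat(r.get_state()["eef_rot"]).as_matrix().round(2))
E
```

```text
scene [('level', array([ 0.5098, -0.2637, -0.0048]), 0.69), ('salami', array([ 0.5086, -0.4606,  0.0023]), 0.59)] [(array([ 513.6, -266.1]), array([140.7,  50.8]), 'rect ang', 73.7, 'mean', array([ 513.8, -267.4]), 'pca deg', np.float64(74.5), 956)]
[197 268] [[184.00493023 237.82731757]
 [185.75508539 241.77075906]]
top [('level', array([ 0.5131, -0.2629,  0.001 ]), 0.58)] [(array([ 513.4, -240.9]), array([91.6, 34. ]), 'rect ang', 73.8, 'mean', array([ 513.4, -240.1]), 'pca deg', np.float64(71.2), 282)]
[351 230] [[362.16127384 225.65069658]
 [360.79150491 226.23847763]]
[[ 0.27  0.96 -0.  ]
 [ 0.96 -0.27  0.  ]
 [ 0.   -0.   -1.  ]]
```

View pics/c2.png

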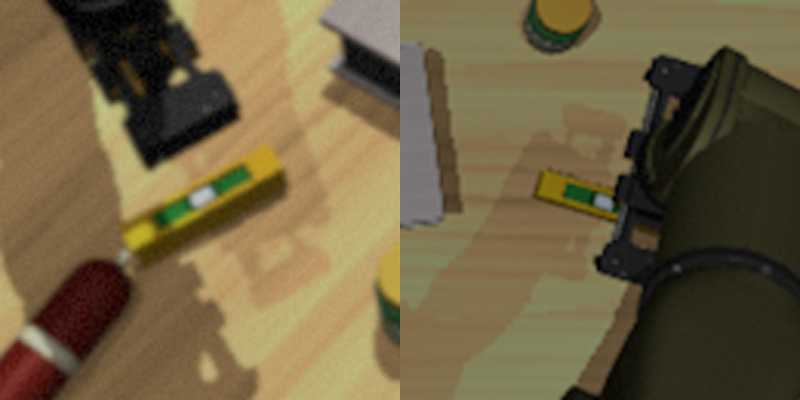

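```bash
python3 - <<'E'
from h import *
s=r.get_state();Q=R.from_quat(s["eef_rot"]);print(s["tool_pos"],s["opening"],r.tips_ahead)
pts={"tcp":[0,0,0],"tip":[0,0,.019]}
ims=[]
for c in("scene","top"):
    i=cams.snapshot(c)[:,:,::-1].copy()
    u=proj(c,[.51,-.267,.1])[0].astype(int);x0,y0=u-65
    k=6;j=cv2.resize(i[y0:y0+130,x0:x0+130],(400,400),interpolation=cv2.INTER_CUBIC)
    def d(p,col): 
        q=(proj(c,Q.apply(p)+s["tool_pos"])[0]-[x0,y0])*400/130;cv2.circle(j,tuple(int(v) for v in q),3,col,-1)
    d([0,0,0],(255,0,255));d([0,0,.019],(0,0,255))
    for a in(-.0375,.0375):
        for b in(-.0935,.0935): d([a,b,-.045],(255,255,0))
    L=np.radians(74.5);e=np.array([np.cos(L),np.sin(L),0]);n=np.array([e[1],-e[0],0])
    for a in(-.07,.07):
        for b in(-.014,.014):
            q=(proj(c,np.array([.510,-.265,.04])+a*e+b*n)[0]-[x0,y0])*400/130;cv2.circle(j,tuple(int(v) for v in q),3,(255,0,0),-1)
    ims.append(j)
cv2.imwrite("pics/c3.png",np.hstack(ims))
E
```

```text
[ 0.51037804 -0.26718592  0.20017105] 0.009132501253141431 0.019
```

View pics/c3.png

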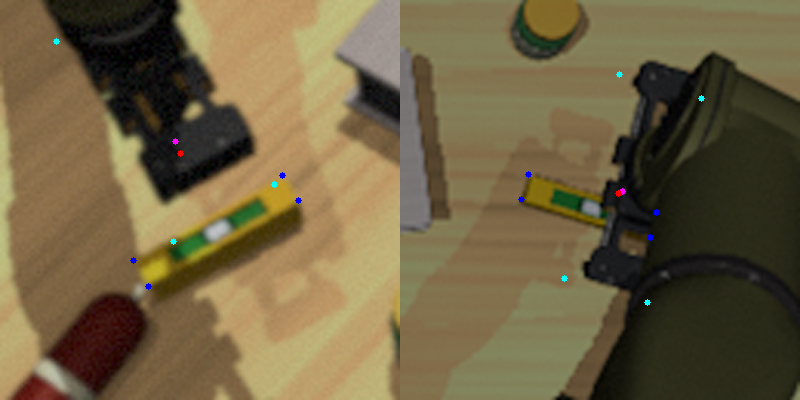

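The drawn overlay puts the gripper body lower than the picture shows it (near lower edge about (165,203)–(252,152) against the predicted (173,241)–(275,184)). The hand may really be higher than reported. I'll go back down open, to the height I know is safe, and look from there.

Request:
jog_arm(turn=[[0, 0, 0], [0, 0, 0], [0, 0, 0], [0, 0, 0], [0, 0, 0], [0, 0, 0], [0, 0, 0], [0, 0, 0]], translation=[[0, 0, 0], [0, 0, 0], [0, 0, 0.05], [0, 0, 0.1], [0, 0, 0.15], [0, 0, 0.17], [0, 0, 0.17], [0, 0, 0.17]], grip=[0, 0, 0, 0, 0, 0, 0, 0])

```text
clock: 8.28
tool_pos: [0.5111, -0.2676, 0.0312]
eef_rot: [0.796, 0.606, 0.0, 0.001]
contact_force: [0.6, -1.1, 0.8]
opening: 0.889
finger_force: 0.0
```

```bash
python3 - <<'E'
from h import *
s=r.get_state();Q=R.from_quat(s["eef_rot"]);print(s["tool_pos"],s["opening"],s["contact_force"])
ims=[]
for c in("scene","top"):
    i=cams.snapshot(c)[:,:,::-1].copy()
    u=proj(c,[.51,-.267,.05])[0].astype(int);x0,y0=u-50
    j=cv2.resize(i[y0:y0+100,x0:x0+100],(400,400),interpolation=cv2.INTER_CUBIC)
    for p in([0,0,0],[0,.0615,.019],[0,-.0615,.019],[0,.044,.019],[0,-.044,.019]):
        q=(proj(c,Q.apply(p)+s["tool_pos"])[0]-[x0,y0])*4;cv2.circle(j,tuple(int(v) for v in q),3,(255,0,255),-1)
    ims.append(j)
cv2.imwrite("pics/c4.png",np.hstack(ims))
E
```

```text
[ 0.51114162 -0.26759746  0.03124162] 0.8887758918455904 [ 0.64872553 -1.11622018  0.75341876]
```

View pics/c4.png

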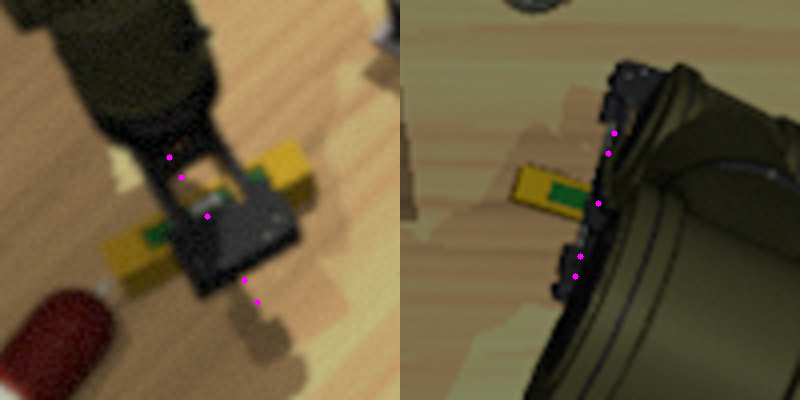

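```bash
python3 - <<'E'
from h import *
s=r.get_state();Q=R.from_quat(s["eef_rot"])
for c in("scene","top"):
  x0,y0=proj(c,[.51,-.267,.05])[0].astype(int)-50
  for dz in(0,.02,.03,.04,.05,.06,.08):
    P=np.array([[-.0375,.0935,-.045],[.0375,.0935,-.045],[-.0375,-.0935,-.045],[.0375,-.0935,-.045]])
    print(c,dz,np.round((proj(c,Q.apply(P)+s["tool_pos"]+[0,0,dz])-[x0,y0])*4).tolist())
E
```

```text
scene 0 [[211.0, 339.0], [321.0, 273.0], [74.0, 106.0], [179.0, 49.0]]
scene 0.02 [[204.0, 327.0], [317.0, 260.0], [66.0, 91.0], [173.0, 33.0]]
scene 0.03 [[201.0, 321.0], [315.0, 254.0], [62.0, 83.0], [170.0, 25.0]]
scene 0.04 [[198.0, 315.0], [313.0, 247.0], [58.0, 76.0], [167.0, 17.0]]
scene 0.05 [[195.0, 309.0], [311.0, 240.0], [54.0, 68.0], [164.0, 9.0]]
scene 0.06 [[191.0, 302.0], [308.0, 233.0], [50.0, 60.0], [160.0, 1.0]]
scene 0.08 [[184.0, 289.0], [304.0, 219.0], [41.0, 43.0], [154.0, -16.0]]
top 0 [[286.0, 98.0], [194.0, 72.0], [225.0, 328.0], [131.0, 300.0]]
top 0.02 [[292.0, 95.0], [199.0, 68.0], [230.0, 328.0], [135.0, 300.0]]
top 0.03 [[295.0, 93.0], [201.0, 65.0], [233.0, 328.0], [137.0, 299.0]]
top 0.04 [[298.0, 91.0], [204.0, 63.0], [235.0, 328.0], [139.0, 299.0]]
top 0.05 [[302.0, 89.0], [206.0, 61.0], [238.0, 328.0], [141.0, 299.0]]
top 0.06 [[305.0, 87.0], [209.0, 59.0], [241.0, 328.0], [143.0, 299.0]]
top 0.08 [[312.0, 83.0], [214.0, 54.0], [247.0, 328.0], [146.0, 298.0]]
```

Request:
jog_arm(turn=[[0, 0, 0], [0, 0, 0], [0, 0, 0], [0, 0, 0]], translation=[[0, 0, 0.004], [0, 0, 0.008], [0, 0, 0.008], [0, 0, 0.008]], grip=[0, 0, 0, 0])

```text
clock: 8.88
tool_pos: [0.5103, -0.2672, 0.0222]
eef_rot: [0.796, 0.606, -0.0, -0.0]
contact_force: [-0.5, 0.5, -0.5]
opening: 0.998
finger_force: 0.0
```

Matching the body's edge suggests the hand is about 0.03–0.06 m higher than reported. I'll continue with a guarded descent.

Request:
jog_arm(turn=[[0, 0, 0], [0, 0, 0]], translation=[[0, 0, 0.0025], [0, 0, 0.0025]], grip=[0, 0])

```text
clock: 9.12
tool_pos: [0.5103, -0.2671, 0.0196]
eef_rot: [0.796, 0.606, -0.0, -0.0]
contact_force: [-0.4, -0.2, 0.5]
opening: 0.997
finger_force: 0.0
```

Request:
jog_arm(turn=[[0, 0, 0], [0, 0, 0]], translation=[[0, 0, 0.003], [0, 0, 0.003]], grip=[0, 0])

```text
clock: 9.38
tool_pos: [0.5103, -0.2671, 0.0165]
eef_rot: [0.796, 0.606, -0.0, -0.0]
contact_force: [-0.7, 0.3, -0.2]
opening: 0.993
finger_force: 0.0
```

Request:
jog_arm(turn=[[0, 0, 0], [0, 0, 0]], translation=[[0, 0, 0.004], [0, 0, 0.004]], grip=[0, 0])

```text
clock: 9.62
tool_pos: [0.5102, -0.2671, 0.0124]
eef_rot: [0.796, 0.606, -0.0, -0.0]
contact_force: [0.4, -0.7, 0.3]
opening: 1.001
finger_force: 0.0
```

Request:
jog_arm(turn=[[0, 0, 0], [0, 0, 0]], translation=[[0, 0, 0.004], [0, 0, 0.004]], grip=[0, 0])

```text
clock: 9.88
tool_pos: [0.5102, -0.2671, 0.0084]
eef_rot: [0.796, 0.606, -0.0, -0.0]
contact_force: [0.4, -0.0, 0.0]
opening: 1.004
finger_force: 0.0
```

Request:
jog_arm(turn=[[0, 0, 0], [0, 0, 0]], translation=[[0, 0, 0.004], [0, 0, 0.004]], grip=[0, 0])

```text
clock: 10.12
tool_pos: [0.5102, -0.2671, 0.0045]
eef_rot: [0.796, 0.606, -0.0, -0.0]
contact_force: [0.0, 0.5, 0.2]
opening: 1.001
finger_force: 0.0
```

Request:
jog_arm(turn=[[0, 0, 0], [0, 0, 0]], translation=[[0, 0, 0.004], [0, 0, 0.004]], grip=[0, 0])

```text
clock: 10.38
tool_pos: [0.5102, -0.267, 0.0004]
eef_rot: [0.796, 0.606, -0.0, -0.0]
contact_force: [-0.8, -0.1, -0.8]
opening: 1.0
finger_force: 0.0
```

Request:
jog_arm(turn=[[0, 0, 0], [0, 0, 0]], translation=[[0, 0, 0.003], [0, 0, 0.003]], grip=[0, 0])

```text
clock: 10.62
tool_pos: [0.5103, -0.2671, -0.0024]
eef_rot: [0.796, 0.606, -0.0, -0.0]
contact_force: [0.2, 1.3, 0.5]
opening: 1.001
finger_force: 0.0
```

Request:
jog_arm(turn=[[0, 0, 0], [0, 0, 0]], translation=[[0, 0, 0.003], [0, 0, 0.003]], grip=[0, 0])

```text
clock: 10.88
tool_pos: [0.5103, -0.2671, -0.0055]
eef_rot: [0.796, 0.606, -0.0, -0.0]
contact_force: [-0.9, -0.1, -0.0]
opening: 1.002
finger_force: 0.0
```

Request:
jog_arm(turn=[[0, 0, 0], [0, 0, 0]], translation=[[0, 0, 0.003], [0, 0, 0.003]], grip=[0, 0])

```text
clock: 11.12
tool_pos: [0.5102, -0.2671, -0.0085]
eef_rot: [0.796, 0.606, -0.0, -0.0]
contact_force: [0.5, 0.1, -1.1]
opening: 0.999
finger_force: 0.0
```

Request:
jog_arm(turn=[[0, 0, 0], [0, 0, 0]], translation=[[0, 0, 0.003], [0, 0, 0.003]], grip=[0, 0])

```text
clock: 11.38
tool_pos: [0.5102, -0.2671, -0.0115]
eef_rot: [0.796, 0.606, -0.0, -0.0]
contact_force: [0.3, 0.6, 0.0]
opening: 1.005
finger_force: 0.0
```

Request:
jog_arm(turn=[[0, 0, 0], [0, 0, 0]], translation=[[0, 0, 0.003], [0, 0, 0.003]], grip=[0, 0])

```text
clock: 11.62
tool_pos: [0.5102, -0.2671, -0.0145]
eef_rot: [0.796, 0.606, -0.0, -0.0]
contact_force: [0.9, 0.7, -0.3]
opening: 1.001
finger_force: 0.0
```

```bash
python3 - <<'E'
from h import *
s=r.get_state();Q=R.from_quat(s["eef_rot"]);print(s["tool_pos"],s["opening"],s["contact_force"])
ims=[]
for c in("scene","top"):
    i=cams.snapshot(c)[:,:,::-1].copy()
    u=proj(c,[.51,-.267,.05])[0].astype(int);x0,y0=u-50
    j=cv2.resize(i[y0:y0+100,x0:x0+100],(400,400),interpolation=cv2.INTER_CUBIC)
    ims.append(j)
cv2.imwrite("pics/c5.png",np.hstack(ims))
E
```

```text
[ 0.51024154 -0.26711454 -0.01445957] 1.0006430106931088 [ 0.87548043  0.65167973 -0.32645032]
```

View pics/c5.png

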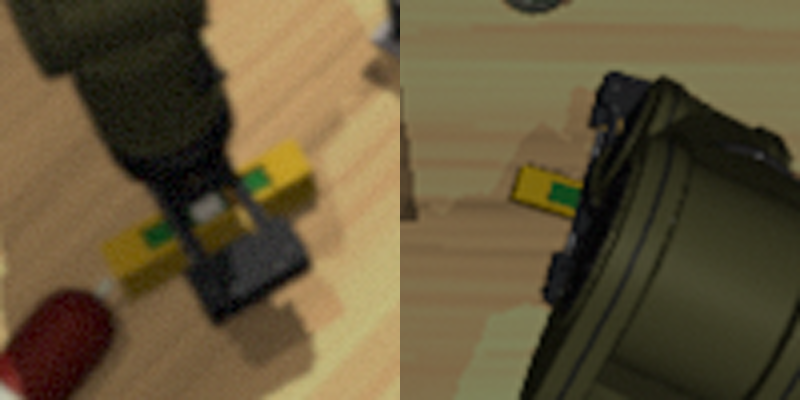

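Near edge of the body is now at (218,323)–(310,265), and nothing touches yet. I'll continue the guarded descent.

Request:
jog_arm(turn=[[0, 0, 0], [0, 0, 0]], translation=[[0, 0, 0.003], [0, 0, 0.003]], grip=[0, 0])

```text
clock: 11.98
tool_pos: [0.5107, -0.2673, -0.0159]
eef_rot: [0.796, 0.606, 0.0, 0.0]
contact_force: [-1.4, 1.6, 11.0]
opening: 1.002
finger_force: 5.9
```

Request:
jog_arm(turn=[[0, 0, 0], [0, 0, 0]], translation=[[0, 0, 0.003], [0, 0, 0.003]], grip=[0, 0])

```text
clock: 12.22
tool_pos: [0.5107, -0.2673, -0.016]
eef_rot: [0.796, 0.606, 0.0, 0.0]
contact_force: [-4.8, 2.6, 37.0]
opening: 1.002
finger_force: 18.6
```

Request:
jog_arm(turn=[[0, 0, 0], [0, 0, 0]], translation=[[0, 0, 0.003], [0, 0, 0.003]], grip=[0, 0])

```text
clock: 12.48
tool_pos: [0.5107, -0.2673, -0.0162]
eef_rot: [0.796, 0.606, 0.001, 0.001]
contact_force: [-9.1, 6.3, 62.5]
opening: 0.999
finger_force: 31.4
```

Request:
jog_arm(turn=[[0, 0, 0], [0, 0, 0]], translation=[[0, 0, 0.003], [0, 0, 0.003]], grip=[0, 0])

```text
clock: 12.72
tool_pos: [0.5107, -0.2674, -0.0163]
eef_rot: [0.796, 0.606, 0.001, 0.001]
contact_force: [-12.2, 9.1, 88.3]
opening: 1.001
finger_force: 44.2
```

The tips touch the counter at reported z = −0.016, where 0.019 is expected, so true z is about reported + 0.035. I also batched those steps badly: the push built to 88 N, still under the wrist limit. I'll back off to true 0.030 and grip.

Request:
jog_arm(turn=[[0, 0, 0], [0, 0, 0], [0, 0, 0], [0, 0, 0], [0, 0, 0], [0, 0, 0], [0, 0, 0], [0, 0, 0], [0, 0, 0], [0, 0, 0], [0, 0, 0]], translation=[[0, 0, -0.01], [0, 0, -0.0215], [0, 0, -0.0215], [0, 0, -0.0215], [0, 0, -0.0215], [0, 0, -0.0215], [0, 0, -0.0215], [0, 0, -0.0215], [0, 0, -0.0215], [0, 0, -0.0215], [0, 0, -0.0215]], grip=[0, 0, 0, 1, 1, 1, 1, 1, 1, 1, 1], force=25)

```text
clock: 14.1
tool_pos: [0.5099, -0.267, -0.0048]
eef_rot: [0.796, 0.606, -0.0, -0.0]
contact_force: [-1.2, 0.8, 0.4]
opening: 0.316
finger_force: 25.0
```

Request:
jog_arm(turn=[[0, 0, 0], [0, 0, 0], [0, 0, 0], [0, 0, 0], [0, 0, 0], [0, 0, 0]], translation=[[0, 0, -0.02], [0, 0, -0.06], [0, 0, -0.11], [0, 0, -0.15], [0, 0, -0.16], [0, 0, -0.16]], grip=[1, 1, 1, 1, 1, 1])

```text
clock: 14.85
tool_pos: [0.5105, -0.2671, 0.1557]
eef_rot: [0.795, 0.606, 0.0, 0.0]
contact_force: [-0.2, 0.5, -2.4]
opening: 0.313
finger_force: 25.0
```

```bash
python3 - <<'E'
from h import *
go([.5577,.0345,.155],8.1)
E
```

```text
t 14.85 pos [ 0.5105 -0.2671  0.1557] shift [ 0.3033 -0.0346  0.0007] turn [ 9.000e-04  1.000e-04 -4.102e-01] q7 0.2 F [-0.2  0.5 -2.4] open 0.313
```

Request:
jog_arm(turn=[[0, 0, -0.05], [0, 0, -0.1], [0, 0, -0.2], [0, 0, -0.3], [0, 0, -0.37], [0, 0, -0.41], [0, 0, -0.41], [0, 0, -0.41], [0, 0, -0.41], [0, 0, -0.41], [0, 0, -0.41]], translation=[[0.03, -0.004, 0], [0.075, -0.009, 0], [0.125, -0.015, 0], [0.175, -0.02, 0], [0.22, -0.025, 0], [0.26, -0.03, 0], [0.29, -0.033, 0], [0.303, -0.0345, 0], [0.303, -0.0345, 0], [0.303, -0.0345, 0], [0.303, -0.0345, 0]], grip=[1, 1, 1, 1, 1, 1, 1, 1, 1, 1, 1])

```text
clock: 16.23
tool_pos: [0.5575, 0.0322, 0.1552]
eef_rot: [0.656, 0.754, -0.0, 0.0]
contact_force: [0.2, -0.0, -1.4]
opening: 0.316
finger_force: 25.0
```

```bash
python3 - <<'E'
from h import *
go([.5577,.0345,.155],8.1)
for c in("scene","top"):
    i=cams.snapshot(c);cv2.imwrite(f"pics/{c}6.png",i[:,:,::-1])
    for n in("level","bubble_centre","pocket"): print(c,n,[(np.round(d["position"],4),round(d["p"],2)) for d in models.place_of(c,n)[:1]])
    m=models.masks_of(c,"level")
    if m: print(rect(c,m[0]["pixels"],.195))
i=cv2.imread("pics/scene6.png");u=proj("scene",[.5577,.0345,.13])[0].astype(int)
a=cv2.resize(i[u[1]-50:u[1]+50,u[0]-50:u[0]+50],(400,400),interpolation=cv2.INTER_CUBIC)
i=cv2.imread("pics/top6.png");u=proj("top",[.5577,.0345,.13])[0].astype(int)
b=cv2.resize(i[u[1]-50:u[1]+50,u[0]-50:u[0]+50],(400,400),interpolation=cv2.INTER_CUBIC)
cv2.imwrite("pics/c6.png",np.hstack([a,b]))
E
```

```text
t 16.23 pos [0.5575 0.0322 0.1552] shift [0.0022 0.0005 0.0002] turn [-0.0005  0.0009 -0.0029] q7 0.01 F [ 0.2 -0.  -1.4] open 0.316
scene level [(array([0.5602, 0.0343, 0.1626]), 0.88)]
scene bubble_centre []
scene pocket [(array([0.5584, 0.0337, 0.0893]), 0.89)]
(array([568.5,  -7.7]), array([45. , 88.9]), 'rect ang', 4.4, 'mean', array([568. , -11.9]), 'pca deg', np.float64(107.5), 456)
top level [(array([0.5593, 0.0368, 0.1612]), 0.41)]
top bubble_centre []
top pocket [(array([0.5577, 0.0381, 0.0865]), 0.69)]
```

View pics/c6.png

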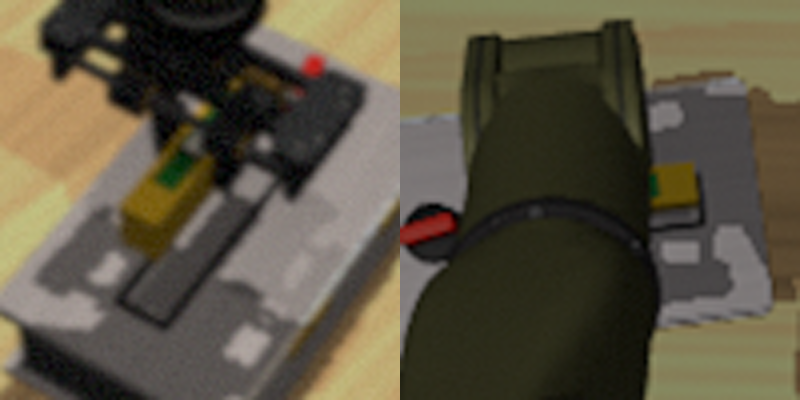

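The level hangs about 70 mm above the shelf, aligned, with its near end at about (150,230) left of the frame line in the scene crop. I'll lower it to about 15 mm above the lip and measure it against the frame.

Request:
jog_arm(turn=[[0, 0, 0], [0, 0, 0], [0, 0, 0], [0, 0, 0], [0, 0, 0]], translation=[[0, 0, 0.02], [0, 0, 0.04], [0, 0, 0.05], [0, 0, 0.05], [0, 0, 0.05]], grip=[1, 1, 1, 1, 1])

```text
clock: 17.35
tool_pos: [0.5582, 0.0341, 0.1059]
eef_rot: [0.656, 0.755, 0.0, 0.0]
contact_force: [0.4, 0.0, -1.9]
opening: 0.319
finger_force: 25.0
```

```bash
cat > fit.py <<'E'
from h import *
from scipy.optimize import minimize
# level box silhouette fit against yellow/green pixels near the -y end, and pocket lip fit, per camera
def level_fit(cam,i,zb,x0,yaw,end=-1):
    H=hsv(i);h,s,v=H[...,0],H[...,1],H[...,2]
    a=np.radians(yaw);y=np.array([np.cos(a),np.sin(a),0]);x=np.array([y[1],-y[0],0])
    yel=((h>18)&(h<75)&(s>125)).astype(np.float32)
    K=8
    def err(p,ret=False):
        C=np.r_[p[:2]/1000,zb]
        B=np.array([C+sx*.014*x+sy*y*.07+np.r_[0,0,z] for sx in(-1,1) for sy in(-1,1) for z in(0,.04)])
        hull=cv2.convexHull(((proj(cam,B)-o)*K).astype(np.float32)).astype(np.int32)
        m=np.zeros((n*K,n*K),np.uint8);cv2.fillConvexPoly(m,hull,1)
        m=cv2.resize(m.astype(np.float32),(n,n),interpolation=cv2.INTER_AREA)
        return np.abs(m-yl)[reg].sum()
    c0=np.r_[np.array(x0)/1000,zb+.02]
    e=c0+end*y*.062;uc=proj(cam,e)[0];n=44;o=np.round(uc-n/2).astype(int)
    yl=yel[o[1]:o[1]+n,o[0]:o[0]+n]
    yy,xx=np.mgrid[:n,:n];q=proj(cam,[c0+end*y*.045])[0];d=proj(cam,[c0+end*y*.09])[0]-q;d/=np.linalg.norm(d)
    reg=((xx+o[0]-q[0])*d[0]+(yy+o[1]-q[1])*d[1]>0)&(np.abs((xx+o[0]-q[0])*d[1]-(yy+o[1]-q[1])*d[0])<16)
    b=min((minimize(err,[x0[0]+dx,x0[1]+dy],method="Nelder-Mead",options=dict(initial_simplex=[[x0[0]+dx,x0[1]+dy],[x0[0]+dx+4,x0[1]+dy],[x0[0]+dx,x0[1]+dy+4]])) for dx in(-4,4) for dy in(-4,4)),key=lambda o:o.fun)
    return np.round(b.x,1),round(float(b.fun),1),int(yl[reg].sum())
E
python3 - <<'E'
from fit import *
go([.5577,.0345,.105],8.1)
s=r.get_state();zb=s["tool_pos"][2]+.0348-.030;print("zb",zb)
for c in("scene","top"):
    i=cams.snapshot(c);cv2.imwrite(f"pics/{c}7.png",i[:,:,::-1])
    print(c,level_fit(c,i,zb,(559,35),98.1),[np.round(d["position"],4) for d in models.place_of(c,"level")[:1]])
E
```

```text
t 17.35 pos [0.5582 0.0341 0.1059] shift [ 0.0004 -0.0004  0.0009] turn [ 0.0012 -0.     -0.0004] q7 0.01 F [ 0.4  0.  -1.9] open 0.319
zb 0.11069765885907909
scene (array([558.5,  38.3]), 13.5, 152) [array([0.5589, 0.0359, 0.1098])]
top (array([557.6,  31.2]), 8.9, 98) [array([0.559 , 0.0363, 0.1126])]
```

```bash
python3 - <<'E'
from h import *
ims=[]
a=np.radians(98.1);y=np.array([np.cos(a),np.sin(a),0]);x=np.array([y[1],-y[0],0])
for c,L in(("scene",(.558,.036)),("top",(.558,.036))):
    i=cv2.imread(f"pics/{c}7.png");u=proj(c,np.array([.5577,.0345,.1])-y*.06)[0].astype(int);x0,y0=u-[20,20]
    if c=="scene": x0-=5
    k=10;j=cv2.resize(i[y0:y0+40,x0:x0+40],(400,400),interpolation=cv2.INTER_CUBIC)
    def poly(C,w,l,z,sl,col):
        P=[np.r_[C,z]+sx*w*x+sy*l*y+np.r_[0,0,-sl*sy*l] for sx,sy in((-1,-1),(-1,1),(1,1),(1,-1))]
        cv2.polylines(j,[np.int32((proj(c,P)-[x0,y0]+.5)*k)],True,col,1)
    poly((.5577,.0342),.0185,.0745,.0935,.027,(0,0,255))
    poly(L,.014,.07,.1107,0,(255,0,0));poly(L,.014,.07,.1507,0,(255,0,255))
    ims.append(j)
cv2.imwrite("pics/c7.png",np.hstack(ims))
E
```

```text
(no output)
```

View pics/c7.png

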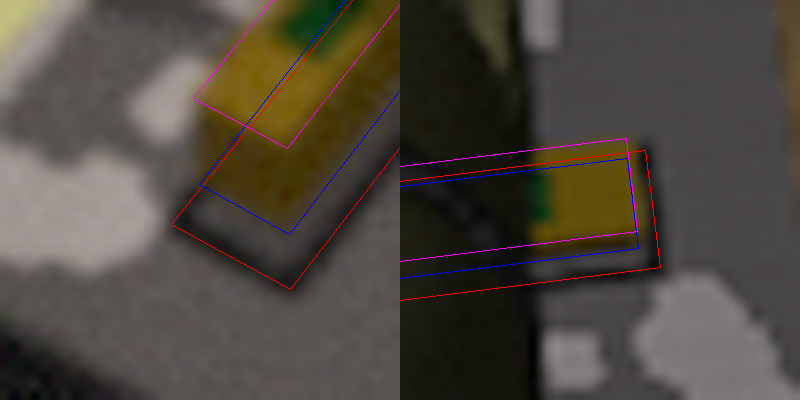

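In the scene crop the level's end, (200,180)–(285,230), sits inside the frame line, (180,228)–(287,288). The top crop shows it about central across the frame. I'll shift −1 mm along and −0.5 mm across, tilt to the expected slope and go down.

Request:
jog_arm(turn=[[0, -0.027, 0], [0, -0.027, 0], [0, -0.027, 0], [0, -0.027, 0], [0, -0.027, 0]], translation=[[-0.001, -0.0005, 0], [-0.001, -0.0005, 0.006], [-0.001, -0.0005, 0.012], [-0.001, -0.0005, 0.015], [-0.001, -0.0005, 0.015]], grip=[1, 1, 1, 1, 1])

```text
clock: 18.18
tool_pos: [0.557, 0.0328, 0.0899]
eef_rot: [0.656, 0.755, -0.009, 0.01]
contact_force: [0.3, 0.3, -1.8]
opening: 0.317
finger_force: 25.0
```

Request:
jog_arm(turn=[[0, 0, 0], [0, 0, 0], [0, 0, 0]], translation=[[0, 0, 0.001], [0, 0, 0.002], [0, 0, 0.002]], grip=[1, 1, 1])

```text
clock: 18.55
tool_pos: [0.5573, 0.033, 0.0883]
eef_rot: [0.655, 0.755, -0.009, 0.01]
contact_force: [0.7, 0.3, -1.9]
opening: 0.315
finger_force: 25.0
```

Level bottom is at about 0.093 true and still hanging free (−1.9 N).

Request:
jog_arm(turn=[[0, 0, 0], [0, 0, 0], [0, 0, 0]], translation=[[0, 0, 0.001], [0, 0, 0.002], [0, 0, 0.002]], grip=[1, 1, 1])

```text
clock: 18.92
tool_pos: [0.5573, 0.033, 0.0862]
eef_rot: [0.655, 0.755, -0.009, 0.01]
contact_force: [-0.0, 0.5, -2.5]
opening: 0.317
finger_force: 25.0
```

```bash
python3 -c "
from h import *
print(r.get_state()['contact_force'],r.get_state()['moment'])"
```

```text
[-0.03214524  0.4519715  -2.47017656] [-0.02220774  0.04538117  0.0064101 ]
```

Request:
jog_arm(turn=[[0, 0, 0], [0, 0, 0], [0, 0, 0]], translation=[[0, 0, 0.001], [0, 0, 0.002], [0, 0, 0.002]], grip=[1, 1, 1])

```text
clock: 19.3
tool_pos: [0.5573, 0.0329, 0.0842]
eef_rot: [0.655, 0.755, -0.009, 0.01]
contact_force: [0.0, 0.4, -2.5]
opening: 0.316
finger_force: 25.0
```

Request:
jog_arm(turn=[[0, 0, 0], [0, 0, 0], [0, 0, 0]], translation=[[0, 0, 0.001], [0, 0, 0.0015], [0, 0, 0.0015]], grip=[1, 1, 1])

```text
clock: 19.68
tool_pos: [0.5573, 0.0328, 0.0828]
eef_rot: [0.655, 0.755, -0.009, 0.01]
contact_force: [0.1, -0.3, -1.4]
opening: 0.313
finger_force: 25.0
```

Request:
jog_arm(turn=[[0, 0, 0], [0, 0, 0], [0, 0, 0]], translation=[[0, 0, 0.0005], [0, 0, 0.001], [0, 0, 0.001]], grip=[1, 1, 1])

```text
clock: 20.05
tool_pos: [0.5574, 0.0328, 0.0828]
eef_rot: [0.655, 0.755, -0.009, 0.01]
contact_force: [-3.3, 0.6, 7.7]
opening: 0.318
finger_force: 25.0
```

Contact is at the pocket-floor height, 0.0876 true; the lip would have stopped it at 0.094 or higher. I'll let go and rise.

Request:
jog_arm(turn=[[0, 0, 0], [0, 0, 0], [0, 0, 0], [0, 0, 0], [0, 0, 0], [0, 0, 0], [0, 0, 0], [0, 0, 0], [0, 0, 0], [0, 0, 0], [0, 0, 0]], translation=[[0, 0, -0.0005], [0, 0, -0.0005], [0, 0, -0.0005], [0, 0, -0.0005], [0, 0, -0.0005], [0, 0, -0.02], [0, 0, -0.06], [0, 0, -0.1], [0, 0, -0.12], [0, 0, -0.12], [0, 0, -0.12]], grip=[1, 0.7, 0.5, 0.2, 0, 0, 0, 0, 0, 0, 0])

```text
clock: 21.42
tool_pos: [0.5562, 0.0359, 0.2008]
eef_rot: [0.655, 0.755, -0.01, 0.01]
contact_force: [1.5, 0.4, -0.2]
opening: 1.002
finger_force: 0.0
```

```bash
python3 - <<'E'
from h import *
go([.5385,.168,.19],20)
for c in("scene","top"):
    i=cams.snapshot(c);cv2.imwrite(f"pics/{c}8.png",i[:,:,::-1])
    for n in("level","bubble_centre","foot_grip"): print(c,n,[(np.round(d["position"],4),round(d["p"],2)) for d in models.place_of(c,n)[:1]])
    H=hsv(i);h,s,v=H[...,0],H[...,1],H[...,2]
    red=near(c,i.shape,[.539,.168,.12],22)&((h<8)|(h>170))&(s>150)&(v>90)
    if red.sum()>15: print("wing",rect(c,red,.122))
E
```

```text
t 21.42 pos [0.5562 0.0359 0.2008] shift [0.1335 0.0011 0.0072] turn [-0.0046  0.0267 -0.208 ] q7 -0.01 F [ 1.5  0.4 -0.2] open 1.002
scene level [(array([0.5582, 0.0328, 0.0859]), 0.87)]
scene bubble_centre [(array([0.5579, 0.022 , 0.1263]), 0.37)]
scene foot_grip [(array([0.5578, 0.0351, 0.0897]), 0.41)]
top level [(array([0.5614, 0.0363, 0.0898]), 0.62)]
top bubble_centre []
top foot_grip [(array([0.5387, 0.1702, 0.1124]), 0.56)]
wing (array([535.8, 178. ]), array([15.1, 15.1]), 'rect ang', 2.5, 'mean', array([535.1, 178.5]), 'pca deg', np.float64(132.4), 26)
```

Bubble is about 13 mm towards the hinge end, so roughly 2.6 rad are needed. I'll go above the wing.

Request:
jog_arm(turn=[[-0.005, 0.027, -0.1], [-0.005, 0.027, -0.208], [-0.005, 0.027, -0.208], [-0.005, 0.027, -0.208], [-0.005, 0.027, -0.208], [-0.005, 0.027, -0.208]], translation=[[0.05, 0, 0], [0.1, 0.001, 0], [0.1335, 0.001, 0.007], [0.1335, 0.001, 0.007], [0.1335, 0.001, 0.007], [0.1335, 0.001, 0.007]], grip=[0, 0, 0, 0, 0, 0])

```text
clock: 22.58
tool_pos: [0.5397, 0.1661, 0.1914]
eef_rot: [0.575, 0.818, 0.001, 0.001]
contact_force: [1.2, 0.6, 0.3]
opening: 1.0
finger_force: 0.0
```

```bash
python3 - <<'E'
from h import *
go([.5385,.1685,.082],19.5)
for c in("scene","top"):
    i=cams.snapshot(c);cv2.imwrite(f"pics/{c}9.png",i[:,:,::-1])
    for n in("level","bubble_centre","foot_grip"): print(c,n,[(np.round(d["position"],4),round(d["p"],2)) for d in models.place_of(c,n)[:1]])
    H=hsv(i);h,s,v=H[...,0],H[...,1],H[...,2]
    red=near(c,i.shape,[.539,.168,.12],22)&((h<8)|(h>170))&(s>150)&(v>90)
    if red.sum()>15: print("wing",rect(c,red,.122))
E
```

```text
t 22.58 pos [0.5397 0.1661 0.1914] shift [ 0.0028 -0.0005  0.1094] turn [0.0023 0.0013 0.0059] q7 -0.05 F [1.2 0.6 0.3] open 1.0
scene level [(array([0.5565, 0.0355, 0.084 ]), 0.65)]
scene bubble_centre [(array([0.5549, 0.0234, 0.1254]), 0.51)]
scene foot_grip [(array([0.5407, 0.1678, 0.1067]), 0.58)]
wing (array([540.8, 167.2]), array([14.7, 41.8]), 'rect ang', 13.3, 'mean', array([540.5, 166.3]), 'pca deg', np.float64(107.6), 57)
top level [(array([0.5593, 0.0363, 0.0847]), 0.62)]
top bubble_centre [(array([0.5577, 0.0232, 0.1279]), 0.57)]
top foot_grip [(array([0.5413, 0.1696, 0.11  ]), 0.6)]
wing (array([543.9, 154.2]), array([12.3,  9. ]), 'rect ang', 2.3, 'mean', array([543.3, 154.2]), 'pca deg', np.float64(4.7), 18)
```

Request:
jog_arm(turn=[[0, 0, 0], [0, 0, 0], [0, 0, 0], [0, 0, 0], [0, 0, 0], [0, 0, 0], [0, 0, 0], [0, 0, 0], [0, 0, 0], [0, 0, 0], [0, 0, 0], [0, 0, 0]], translation=[[0.002, 0, 0.04], [0.002, 0, 0.08], [0.002, 0, 0.1], [0.002, 0, 0.109], [0.002, 0, 0.109], [0.002, 0, 0.109], [0.002, 0, 0.109], [0.002, 0, 0.109], [0.002, 0, 0.109], [0.002, 0, 0.109], [0.002, 0, 0.109], [0.002, 0, 0.109]], grip=[0, 0, 0, 0, 1, 1, 1, 1, 1, 1, 1, 1], force=15)

```text
clock: 24.48
tool_pos: [0.5382, 0.1698, 0.0821]
eef_rot: [0.574, 0.819, 0.0, 0.0]
contact_force: [-1.3, -0.4, 1.0]
opening: 0.161
finger_force: 14.9
```

Gripped the wing (14.2 mm). I'll turn it 2.0 rad clockwise, rising with the knob.

Request:
jog_arm(turn=[[0, 0, 0.1], [0, 0, 0.2], [0, 0, 0.3], [0, 0, 0.4], [0, 0, 0.5], [0, 0, 0.6], [0, 0, 0.7], [0, 0, 0.8], [0, 0, 0.9], [0, 0, 1.0], [0, 0, 1.1], [0, 0, 1.2], [0, 0, 1.3], [0, 0, 1.4], [0, 0, 1.5], [0, 0, 1.6], [0, 0, 1.7], [0, 0, 1.8], [0, 0, 1.9], [0, 0, 2.0]], translation=[[0, 0, 0], [0, 0, 0], [0, 0, -0.001], [0, 0, -0.001], [0, 0, -0.001], [0, 0, -0.0015], [0, 0, -0.0015], [0, 0, -0.002], [0, 0, -0.002], [0, 0, -0.0023], [0, 0, -0.0025], [0, 0, -0.003], [0, 0, -0.003], [0, 0, -0.003], [0, 0, -0.0035], [0, 0, -0.0035], [0, 0, -0.004], [0, 0, -0.004], [0, 0, -0.0045], [0, 0, -0.0045]], grip=[1, 1, 1, 1, 1, 1, 1, 1, 1, 1, 1, 1, 1, 1, 1, 1, 1, 1, 1, 1])

```text
clock: 26.98
tool_pos: [0.5386, 0.1689, 0.0867]
eef_rot: [0.999, -0.042, 0.001, 0.0]
contact_force: [-1.6, -2.2, 2.0]
opening: 0.159
finger_force: 15.0
```

Request:
jog_arm(turn=[[0, 0, 0], [0, 0, 0], [0, 0, 0], [0, 0, 0], [0, 0, 0], [0, 0, 0], [0, 0, 0], [0, 0, 0], [0, 0, 0], [0, 0, 0], [0, 0, 0], [0, 0, 0]], translation=[[0, 0, 0], [0, 0, 0], [0, 0, 0], [0, 0, 0], [0, 0, 0], [0, 0, 0], [0, 0, 0], [0, 0, 0], [0, 0, 0], [0, 0, 0], [0, 0, 0], [0, 0, 0]], grip=[1, 1, 1, 1, 1, 1, 1, 1, 1, 1, 1, 1])

```text
clock: 28.48
tool_pos: [0.5386, 0.1689, 0.0867]
eef_rot: [0.999, -0.04, 0.001, 0.0]
contact_force: [-0.6, -4.4, 0.7]
opening: 0.155
finger_force: 15.0
```

```bash
cat > bub.py <<'E'
from h import *
def bubble(cam,C,yaw=98.1,ztop=.13,save=None):
    "profile along the vial in mm: green/white/black; bubble centre and line positions from an unwarped strip"
    i=cams.snapshot(cam);a=np.radians(yaw);y=np.array([np.cos(a),np.sin(a)]);x=np.array([y[1],-y[0]])
    S=np.arange(-75,75.1,.5);T=np.arange(-20,20.1,.5)
    P=np.array(C)+S[None,:,None]/1000*y+T[:,None,None]/1000*x
    u=proj(cam,np.c_[P.reshape(-1,2),np.full(P.size//2,ztop)]).reshape(len(T),len(S),2).astype(np.float32)
    st=cv2.remap(i,u,None,cv2.INTER_CUBIC)
    if save: cv2.imwrite(save,cv2.resize(st[:,:,::-1],None,fx=2,fy=2))
    H=hsv(st);h,s,v=H[...,0],H[...,1],H[...,2]
    green=(h>42)&(h<90)&(s>90); white=(s<70)&(v>110)
    level=((h>18)&(h<90)&(s>110))
    row=np.abs(T)<6
    def ext(m,q=.5):
        p=m[row].mean(0)>q;k=S[p];return (k.min(),k.max()) if len(k) else None
    w=white[row][:,np.abs(S)<45].mean(0);Sw=S[np.abs(S)<45]
    return dict(level=ext(level),green=ext(green),bub=round(float((w*Sw).sum()/max(w.sum(),1e-6)),1),wsum=round(float(w.sum()*.5),1))
E
python3 - <<'E'
from bub import *
go([.5385,.1685,.086],-95)
for c in("scene","top"):
    print(c,bubble(c,(.5577,.0350),save=f"pics/strip_{c}.png"))
    for n in("level","bubble_centre"): print(c,n,[(np.round(d["position"],4),round(d["p"],2)) for d in models.place_of(c,n)[:1]])
a=[cv2.imread(f"pics/strip_{c}.png") for c in("scene","top")]
cv2.imwrite("pics/c10.png",np.vstack(a))
E
```

```text
t 28.48 pos [0.5386 0.1689 0.0867] shift [-0.0001  0.0004  0.0007] turn [ 0.0003 -0.002   0.0068] q7 -1.34 F [-0.6 -4.4  0.7] open 0.155
scene {'level': (np.float64(-75.0), np.float64(69.5)), 'green': (np.float64(-42.0), np.float64(38.5)), 'bub': -4.9, 'wsum': 16.3}
scene level [(array([0.557 , 0.0327, 0.0837]), 0.92)]
scene bubble_centre [(array([0.5569, 0.0329, 0.1307]), 0.48)]
top {'level': (np.float64(-74.0), np.float64(48.0)), 'green': (np.float64(-45.0), np.float64(40.0)), 'bub': -6.0, 'wsum': 12.1}
top level [(array([0.5614, 0.0361, 0.0887]), 0.93)]
top bubble_centre [(array([ 0.5111, -0.457 ,  0.0009]), 0.57)]
```

The bubble sits about 3.3 mm short relative to the vial's middle (both cameras agree), so 0.65 rad more.

Request:
jog_arm(turn=[[0, 0, 0.1], [0, 0, 0.2], [0, 0, 0.3], [0, 0, 0.4], [0, 0, 0.5], [0, 0, 0.6], [0, 0, 0.65], [0, 0, 0.65], [0, 0, 0.65], [0, 0, 0.65], [0, 0, 0.65], [0, 0, 0.65], [0, 0, 0.65], [0, 0, 0.65], [0, 0, 0.65], [0, 0, 0.65], [0, 0, 0.65], [0, 0, 0.65], [0, 0, 0.65], [0, 0, 0.65]], translation=[[0, 0, 0], [0, 0, 0], [0, 0, -0.001], [0, 0, -0.001], [0, 0, -0.001], [0, 0, -0.0015], [0, 0, -0.0015], [0, 0, -0.0015], [0, 0, -0.0015], [0, 0, -0.0015], [0, 0, -0.0015], [0, 0, -0.0015], [0, 0, -0.0015], [0, 0, -0.0015], [0, 0, -0.0015], [0, 0, -0.0015], [0, 0, -0.0015], [0, 0, -0.0015], [0, 0, -0.0015], [0, 0, -0.0015]], grip=[1, 1, 1, 1, 1, 1, 1, 1, 1, 1, 1, 1, 1, 1, 1, 1, 1, 1, 1, 1])

```text
clock: 31.28
tool_pos: [0.5386, 0.1685, 0.0882]
eef_rot: [0.934, -0.357, 0.001, 0.0]
contact_force: [-1.7, -5.7, 1.5]
opening: 0.158
finger_force: 15.0
```

```bash
python3 - <<'E'
from bub import *
for c in("scene","top"):
    print(c,bubble(c,(.5577,.0350),save=f"pics/strip_{c}.png"))
a=[cv2.imread(f"pics/strip_{c}.png") for c in("scene","top")]
cv2.imwrite("pics/c11.png",np.vstack(a))
E
```

```text
scene {'level': (np.float64(-75.0), np.float64(71.5)), 'green': (np.float64(-42.0), np.float64(39.0)), 'bub': -2.4, 'wsum': 17.5}
top {'level': (np.float64(-74.5), np.float64(69.5)), 'green': (np.float64(-45.0), np.float64(40.0)), 'bub': -3.6, 'wsum': 13.9}
```

View pics/c11.png

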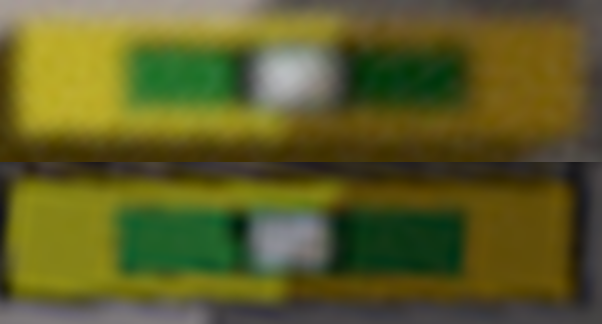

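Both strips (scene above, top below) show the bubble at x≈250–342 and 246–332. The green window's middle is at 296 and 291, so it's centred to within about 1 mm, and the black lines are visible on both sides. I'll nudge 0.08 rad, let go and rise.

Request:
jog_arm(turn=[[0, 0, 0.04], [0, 0, 0.08], [0, 0, 0.08], [0, 0, 0.08], [0, 0, 0.08], [0, 0, 0.08], [0, 0, 0.08], [0, 0, 0.08], [0, 0, 0.08], [0, 0, 0.08], [0, 0, 0.08], [0, 0, 0.08]], translation=[[0, 0, 0], [0, 0, 0], [0, 0, 0], [0, 0, 0], [0, 0, 0], [0, 0, 0], [0, 0, -0.01], [0, 0, -0.04], [0, 0, -0.08], [0, 0, -0.11], [0, 0, -0.11], [0, 0, -0.11]], grip=[1, 1, 1, 0.7, 0.5, 0.5, 0.5, 0.5, 0.5, 0.5, 0.5, 0.5])

```text
clock: 32.88
tool_pos: [0.5379, 0.1703, 0.1977]
eef_rot: [0.919, -0.394, 0.0, -0.001]
contact_force: [-0.3, 0.3, 0.5]
opening: 0.5
finger_force: 0.0
```

```bash
python3 - <<'E'
from bub import *
go([.5577,.035,.14],8.1)
for c in("scene","top"): print(c,bubble(c,(.5577,.0350)))
E
```

```text
t 32.88 pos [0.5379 0.1703 0.1977] shift [0.1117 0.079  0.0576] turn [-7.000e-04 -1.900e-03 -2.522e+00] q7 -2.03 F [-0.3  0.3  0.5] open 0.5
scene {'level': (np.float64(-75.0), np.float64(68.5)), 'green': (np.float64(-42.0), np.float64(39.0)), 'bub': -1.0, 'wsum': 13.7}
top {'level': (np.float64(-74.5), np.float64(69.5)), 'green': (np.float64(-45.0), np.float64(40.0)), 'bub': -1.6, 'wsum': 7.7}
```

Bubble still centred (+0.5 to +0.9 mm). I'll close the fingers and go above the middle of the level.

Request:
jog_arm(turn=[[0, 0, -0.15], [0, 0, -0.3], [0, 0, -0.45], [0, 0, -0.6], [0, 0, -0.75], [0, 0, -0.9], [0, 0, -0.945], [0, 0, -0.945], [0, 0, -0.945], [0, 0, -0.945], [0, 0, -0.945], [0, 0, -0.945]], translation=[[0.02, 0.014, 0], [0.05, 0.035, 0], [0.08, 0.057, 0], [0.1, 0.071, 0.01], [0.112, 0.079, 0.03], [0.112, 0.079, 0.05], [0.112, 0.079, 0.065], [0.112, 0.079, 0.072], [0.112, 0.079, 0.072], [0.112, 0.079, 0.072], [0.112, 0.079, 0.072], [0.112, 0.079, 0.072]], grip=[1, 1, 1, 1, 1, 1, 1, 1, 1, 1, 1, 1], force=20)

```text
clock: 34.48
tool_pos: [0.5588, 0.0345, 0.1265]
eef_rot: [0.998, 0.067, 0.001, -0.0]
contact_force: [-0.1, 0.8, 1.0]
opening: 0.004
finger_force: 0.0
```

```bash
python3 - <<'E'
from h import *
go([.5577,.035,.116],-82)
E
```

```text
t 34.48 pos [0.5588 0.0345 0.1265] shift [-0.001  -0.0006  0.0105] turn [-0.0004 -0.0028 -0.0047] q7 -1.03 F [-0.1  0.8  1. ] open 0.004
```

Now a guarded descent, slow near contact.

Request:
jog_arm(turn=[[0, 0, 0], [0, 0, 0], [0, 0, 0], [0, 0, 0], [0, 0, 0]], translation=[[0, 0, 0.003], [0, 0, 0.006], [0, 0, 0.008], [0, 0, 0.009], [0, 0, 0.009]], grip=[1, 1, 1, 1, 1])

```text
clock: 35.1
tool_pos: [0.5586, 0.0344, 0.117]
eef_rot: [0.998, 0.067, 0.001, -0.0]
contact_force: [0.0, -0.3, -0.4]
opening: 0.005
finger_force: 0.0
```

Request:
jog_arm(turn=[[0, 0, 0], [0, 0, 0], [0, 0, 0]], translation=[[0, 0, 0.0003], [0, 0, 0.0006], [0, 0, 0.0008]], grip=[1, 1, 1])

```text
clock: 35.48
tool_pos: [0.5586, 0.0344, 0.1163]
eef_rot: [0.998, 0.067, 0.001, -0.0]
contact_force: [0.9, 0.2, 0.5]
opening: 0.008
finger_force: 0.0
```

Request:
jog_arm(turn=[[0, 0, 0], [0, 0, 0], [0, 0, 0]], translation=[[0, 0, 0.0003], [0, 0, 0.0006], [0, 0, 0.001]], grip=[1, 1, 1])

```text
clock: 35.85
tool_pos: [0.5586, 0.0344, 0.1153]
eef_rot: [0.998, 0.067, 0.001, -0.0]
contact_force: [-0.7, -0.4, -0.5]
opening: 0.007
finger_force: 0.0
```

Request:
jog_arm(turn=[[0, 0, 0], [0, 0, 0], [0, 0, 0]], translation=[[0, 0, 0.0003], [0, 0, 0.0006], [0, 0, 0.001]], grip=[1, 1, 1])

```text
clock: 36.22
tool_pos: [0.5586, 0.0344, 0.1143]
eef_rot: [0.998, 0.067, 0.001, -0.0]
contact_force: [-0.2, -0.4, 0.7]
opening: 0.003
finger_force: 0.0
```

Request:
jog_arm(turn=[[0, 0, 0], [0, 0, 0], [0, 0, 0]], translation=[[0, 0, 0.0003], [0, 0, 0.0006], [0, 0, 0.001]], grip=[1, 1, 1])

```text
clock: 36.6
tool_pos: [0.5586, 0.0344, 0.1142]
eef_rot: [0.998, 0.067, 0.001, -0.001]
contact_force: [-2.3, -0.4, 10.7]
opening: 0.003
finger_force: 5.5
```

Request:
jog_arm(turn=[[0, 0, 0], [0, 0, 0], [0, 0, 0], [0, 0, 0], [0, 0, 0], [0, 0, 0], [0, 0, 0], [0, 0, 0], [0, 0, 0], [0, 0, 0], [0, 0, 0], [0, 0, 0], [0, 0, 0], [0, 0, 0]], translation=[[0, 0, 0], [0, 0, 0], [0, 0, 0], [0, 0, 0], [0, 0, 0], [0, 0, 0], [0, 0, 0], [0, 0, 0], [0, 0, 0], [0, 0, 0], [0, 0, 0], [0, 0, 0], [0, 0, 0], [0, 0, 0]], grip=[1, 1, 1, 1, 1, 1, 1, 1, 1, 1, 1, 1, 1, 1])

```text
clock: 38.35
tool_pos: [0.5586, 0.0344, 0.1142]
eef_rot: [0.998, 0.067, 0.001, -0.001]
contact_force: [-2.4, 0.3, 7.9]
opening: 0.002
finger_force: 4.1
```

```bash
python3 - <<'E'
from bub import *
for c in("scene","top"): print(c,bubble(c,(.5577,.0350)),[(np.round(d["position"],4),round(d["p"],2)) for n in("bubble_centre","level","wrench","jar","salami") for d in models.place_of(c,n)[:1]])
E
```

```text
scene {'level': (np.float64(-75.0), np.float64(75.0)), 'green': (np.float64(-27.5), np.float64(75.0)), 'bub': 0.0, 'wsum': 0.0} [(array([0.5408, 0.1653, 0.1135]), 0.38), (array([0.5587, 0.032 , 0.0882]), 0.78), (array([4.819e-01, 3.878e-01, 3.000e-04]), 0.74), (array([ 7.035e-01, -2.152e-01,  4.000e-04]), 0.67), (array([ 0.5118, -0.4578,  0.0007]), 0.78)]
top {'level': (np.float64(-66.5), np.float64(59.0)), 'green': None, 'bub': 0.0, 'wsum': 0.0} [(array([0.5588, 0.0365, 0.0881]), 0.51), (array([0.4799, 0.394 , 0.0043]), 0.57), (array([ 0.703 , -0.2126,  0.0009]), 0.69), (array([ 0.5113, -0.4557, -0.0029]), 0.95)]
```

```bash
python3 -c "
from plant import r
print(r.get_state()['contact_force']);print(r.finish_job())"
```

```text
[-1.39719639 -0.41084719  9.33114515]
the job is handed in; nothing more can be done
None
```

I handed the job in at about 38 s. The level is seated in the pocket, and the foot was turned about 2.73 rad clockwise. The bubble was last measured about 0.5–0.9 mm off centre before the hand hid it, the fingers were still pressing at about 9 N, and the salami, jar and wrench had not been disturbed; the verdict wasn't shown.

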